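# Release a filter cartridge from a tilt-gate rack

## Task

Press down with the fingertips on the red paddle of the rack that holds the blue-banded filter cartridge, so that the gate lifts, and keep it pressed until the cartridge has rolled down into the tray. Then let the paddle come back up so that the gate is shut, and move clear. Do not touch the cartridges or the gates, do not work the orange-banded rack, and leave everything else on the counter where it is.

Things in the scene. Friction and masses are not known exactly. Their poses are not given: they have to be found in the camera images.
- blue_rack: Fixed white rack with the blue-banded cartridge, 279 long (x), 146 wide, 142 high; the one to operate. Origin on the counter; x points downhill (cartridge rolls to +x). Back wall x=-100, tray end stop x=170, 42 high; floor slopes 0.175 rad, 12 high at the stop. Lever pivot along y at x=-60, z=125. Red paddle at the lever's -x end (robot side), yellow gate at the other; tray beyond the gate.
- orange_rack: Fixed white rack with the orange-banded cartridge, 279 long (x), 146 wide, 142 high; leave it alone. Origin on the counter; x points downhill (cartridge rolls to +x). Back wall x=-100, tray end stop x=170, 42 high; floor slopes 0.175 rad, 12 high at the stop. Lever pivot along y at x=-60, z=125. Red paddle at the lever's -x end (robot side), yellow gate at the other; tray beyond the gate.
- blue_paddle_top (a point): Centre of the upper face of the red press paddle of the blue-banded cartridge's rack: the point to press. The paddle is 45 (x) by 45 (y) by 8 thick, on the robot end of the lever. At rest the point is at x=-175, y=0, z=133 in the rack's frame; it swings down about the pivot, 115 away, moving about 10 towards +x. Below it is empty counter or things under 20 high.
- orange_paddle_top (a point): Centre of the upper face of the red press paddle of the orange-banded cartridge's rack: the point to press. The paddle is 45 (x) by 45 (y) by 8 thick, on the robot end of the lever. At rest the point is at x=-175, y=0, z=133 in the rack's frame; it swings down about the pivot, 115 away, moving about 10 towards +x. Below it is empty counter or things under 20 high.
- blue_lever (a joint): Rocking lever of the blue rack, rad: 0 at rest (paddle up, gate shut), grows as the paddle is pressed, 0.42 at the stop (paddle 47 mm lower, gate edge lifted 50 mm). The cartridge passes under the gate above about 0.25. A spring returns it; pressing the paddle's centre takes about 2.5 N at first, 5 N at the stop.
- orange_lever (a joint): Rocking lever of the orange rack, rad: 0 at rest (paddle up, gate shut), grows as the paddle is pressed, 0.42 at the stop (paddle 47 mm lower, gate edge lifted 50 mm). The cartridge passes under the gate above about 0.25. A spring returns it; pressing the paddle's centre takes about 2.5 N at first, 5 N at the stop.
- blue_gate_edge (a point): Middle of the lower edge of the yellow gate of the blue rack: a plate 40 wide, 79 high, 5 thick, hanging from the lever's far end, 107.5 from the pivot. At rest at x=47, z=50 in the rack's frame. It rises when the paddle is pressed; the robot must not touch it.
- orange_gate_edge (a point): Middle of the lower edge of the yellow gate of the orange rack: a plate 40 wide, 79 high, 5 thick, hanging from the lever's far end, 107.5 from the pivot. At rest at x=47, z=50 in the rack's frame. It rises when the paddle is pressed; the robot must not touch it.
- blue_cartridge: White filter cartridge with blue bands near both ends, 44 diameter, 100 long, about 180 g, lying across its rack against the gate. Origin at its middle; its y is its axis. Behind the gate it is at x=20, z=61 in the rack's frame; in the tray against the end stop at x=148, z=39. It rolls there in under 1 s once the gate is up.
- orange_cartridge: White filter cartridge with orange bands near both ends, 44 diameter, 100 long, about 180 g, lying across its rack against the gate. Origin at its middle; its y is its axis. Behind the gate it is at x=20, z=61 in the rack's frame; in the tray against the end stop at x=148, z=39. It rolls there in under 1 s once the gate is up.
- spare: Bystander: spare white cartridge with a grey band standing upright on the counter, 44 diameter, 110 high with its black nozzle. Origin at the centre of its foot.
- mug: Bystander: blue ceramic mug, upright, 80 across the rim, 90 high, handle at its +y. Origin at the centre of its foot.
- cap: Bystander: round white transport cap lying flat, 38 diameter, 18 high. Origin at the centre of its underside.

How it is judged:
By the outcome, as a careful person would: the job done as asked, in the order asked, and still so for the second after the job is handed in, with the robot touching nothing.
It also fails if it takes over 32 s, if anything falls off the work surface, if the arm or the gripper's body presses on something with over 40 N, if the wrist force passes 120 N, or if a joint passes its speed limit or range.

## Robot

A 7-joint arm with a two-finger parallel gripper is mounted at the origin on the work surface. World frame = base frame: x ahead of the robot, y to its left, z up, the work surface at z = 0. Lengths are in m, angles in degrees, forces in N, time in s.
With the tool pointing down it reaches from about 0.4 to 0.925 m from the base axis. Payload 4.1 kg.
Tool frame: the origin (TCP) lies midway between the tips of the shut fingers; the grasp point (between the pads) lies 19 mm behind it; y points along the fingers, x is the direction in which the jaws open and shut, and the axes are right-handed (so a half turn about y gives the same grasp; the last joint's range is limited). The gripper opens to 85 mm and grips with 20 to 120 N. Pads are 22 mm wide; open, the fingers measure 114 mm over their backs; the gripper's body (76 mm by 85 mm) begins 54 mm behind the grasp point. The pads swing forward as they close: fully open they stand 13 mm farther back than shut.
Start: joints at [-81.303, 22.827, 2.584, 88.041, -1.071, 69.15, -2.905], TCP at [0.161, 0.63, 0.231] pointing down, gripper open.
Joint ranges: [-161.44, 161.44], [-28.35, 127.94], [-78.24, 83.42], [0, 140.83], [-78.03, 258.03], [13.02, 114.36], [-168.23, 168.23]. Speed limits (degrees/s): [147.25, 147.25, 180, 180, 180, 180, 180].

## Interface

Orientations are given as a 3x3 rotation matrix whose columns are the frame's x, y, z axes.
In Python, from bench import r gives the robot as it stands. The module is installed in compiled form; this text tells all that it offers.
- The arm moves only by the tool send_rows, never from a script. Its argument "targets" is a list that holds one entry, the list of rows, each a list of 6 numbers: the shift along the tool's x, y, z in mm, then the turn, a rotation vector about the tool's x, y, z in rad. In form: [[[tx, ty, tz, rx, ry, rz], ...]]. A call has 1 to 5 rows; each row shifts and turns the pose as measured when the row begins, along the tool's axes as they then stand; what a row does not reach is not made up. A row lasts 1/10 s, in which the tool goes at most 50 mm and 8.59 degrees, less where a joint would pass 70% of its speed; a pose out of reach is approached as far as the arm can. A call is refused whole if a number of a shift passes 50 or a number of a turn 0.15, either way. A call with a gripper value outside its range is refused whole. "grip" is the opening in per cent of the stroke, from 0 (shut) to 100 (fully open), set as the call begins (left out, the last holds). The fingers move at their own pace and stop on an object; "grip_force" is the grip in N (left out, the last holds). Time passes only in rows, so rows that do not move let the fingers close. It gives the time, the measured TCP pose, the force and the opening at its end, in the units of the state.
- r.read_state(): the state, without advancing time (a new reading comes with each control period).
- r.capture(name): name is "scene" or "side" or "wrist"; returns the picture (400x640x3 uint8, blue, green, red); there is no depth.
- r.camera_info(name): a dict with "K" (3x3 intrinsics, pixels), "pose" (4x4, takes a point from camera to world coordinates). Camera axes: x right, y down, z forward; pixel columns grow to the right and rows downward; lengths in m; the calibration is good to about 2 mm. A picture is of the moment at which its call begins: read the wrist's pose just before it. camera_info takes no time and is no camera call; for the wrist camera it gives the pose at the moment of the call.
- r.job_done(): hands the job in, once; it reports no verdict.
Trained networks look in the newest picture that a camera, given by its name, has taken for a name from the list of things; names that differ only in an ending like _2 or _b are one class to them, and where a whole thing is asked for, a point or a joint stands for the part that bears it (a point fixed in the world has none). Each returns a list of dicts, best first, with "score" (0 to 1); they miss things now and then, are a little off and sometimes report something else, mostly with a low value. They report only what shows in the picture. A call takes as long as a camera call.
- r.look_for(camera, target): "xy" ([column, row] in pixels, amid what is visible of it).
- r.outline_of(camera, target): "region" (400x640 bool, what is visible of it) and "xy" ([column, row] in pixels, amid what is visible of it).
The state is a dict: "clock": time; "qpos": joint angles; "qvel": joint speeds; "joint_efforts": joint torques, N m; "tool_pos": TCP position; "tool_rot": TCP orientation; "contact_force": force on the tool from outside, world axes, zero at the start; "ft_torque": the same for the moment, N m; "opening": finger opening in m.
Only numpy, scipy, OpenCV 4.12 (cv2) and the standard library are available. Lean on these libraries where they do the work, as an engineer would, in place of code of your own. Each camera call takes 0.05 s, during which the arm holds its last target.

## Working session

There is one attempt and no reset: what is moved stays moved. The work goes in short steps, Python scripts to look and compute and a tool call to move; the robot and the scene stay as the last step left them, time stands still between calls to the robot, and variables do not carry over. Pictures are saved under pics/ and viewed, and the job is handed in when it is done.

Besides the shell and the picture viewer there is one more tool, called after ">>>" in YAML: its name, and indented under it one key for each argument. send_rows: Moves the arm, as the interface text tells. Its arguments: {"type":"object","properties":{"targets":{"type":"array","items":{"type":"array","items":{"type":"array","items":{"type":"number"}}}},"grip":{"type":"number"},"grip_force":{"type":"number"}},"required":["targets"]}

```bash
mkdir -p pics
python3 - <<'E'
from bench import r
import cv2
s=r.read_state();print(s['clock'],s['tool_pos'],s['tool_rot'],s['opening'])
for c in ['scene','side']:
    im=r.capture(c);cv2.imwrite(f'pics/{c}0.png',im)
    i=r.camera_info(c);print(c,i['K'],i['pose'])
    for t in ['blue_rack','orange_rack','blue_paddle_top','orange_paddle_top','blue_cartridge','orange_cartridge','blue_gate_edge','spare','mug','cap']:
        print(t,[(d['xy'],round(d['score'],2)) for d in r.look_for(c,t)[:3]])
print(r.read_state()['clock'])
E
```

```text
0.0 [0.16112699 0.62904387 0.23025086] [[ 2.48055347e-01 -3.65007253e-04 -9.68745793e-01]
 [ 9.68743816e-01 -1.96167705e-03  2.48055580e-01]
 [-1.99090848e-03 -9.99998009e-01 -1.33005963e-04]] 0.08545257991626828
scene [[361.51515008   0.         318.14431824]
 [  0.         361.51515008 199.76450977]
 [  0.           0.           1.        ]] [[ 0.23492831  0.70336389 -0.67088593  1.27767132]
 [ 0.97179544 -0.18455198  0.14681342 -0.13616119]
 [-0.02055007 -0.68645452 -0.72688231  0.88495869]
 [ 0.          0.          0.          1.        ]]
blue_rack [([397.8, 243.1], 0.59)]
orange_rack [([232.0, 271.3], 0.84)]
blue_paddle_top [([397.2, 199.5], 0.83)]
orange_paddle_top [([225.8, 228.8], 0.75)]
blue_cartridge [([391.6, 233.3], 0.79)]
orange_cartridge [([239.9, 258.9], 0.72)]
blue_gate_edge [([399.6, 195.8], 0.74)]
spare [([441.2, 164.4], 0.68)]
mug [([158.1, 226.2], 0.6)]
cap [([301.9, 192.0], 0.62), ([239.0, 259.6], 0.2)]
side [[515.20141895   0.         317.89153931]
 [  0.         515.20141895 196.15627697]
 [  0.           0.           1.        ]] [[ 0.85585051 -0.39517199  0.33370497  0.09856761]
 [-0.51719266 -0.66087299  0.54383697 -0.7550053 ]
 [ 0.00562746 -0.6380329  -0.76998854  1.19371188]
 [ 0.          0.          0.          1.        ]]
blue_rack [([312.6, 152.2], 0.97)]
orange_rack [([402.1, 266.4], 0.58)]
blue_paddle_top [([292.8, 139.2], 0.95)]
orange_paddle_top [([377.1, 261.4], 0.83)]
blue_cartridge [([319.3, 145.7], 0.59), ([380.7, 261.8], 0.25)]
orange_cartridge [([410.6, 260.8], 0.86), ([290.3, 141.2], 0.24)]
blue_gate_edge [([287.8, 138.3], 0.68)]
spare [([212.1, 124.7], 0.94), ([403.4, 269.1], 0.36)]
mug [([384.9, 260.7], 0.55)]
cap [([277.2, 244.4], 0.57), ([211.7, 126.3], 0.44)]
1.1
```

View pics/scene0.png

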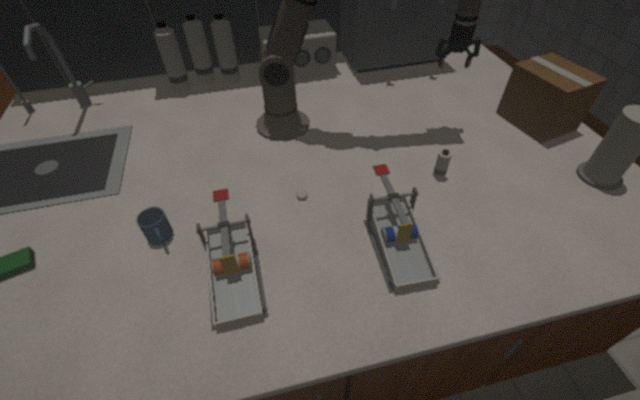

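View pics/side0.png

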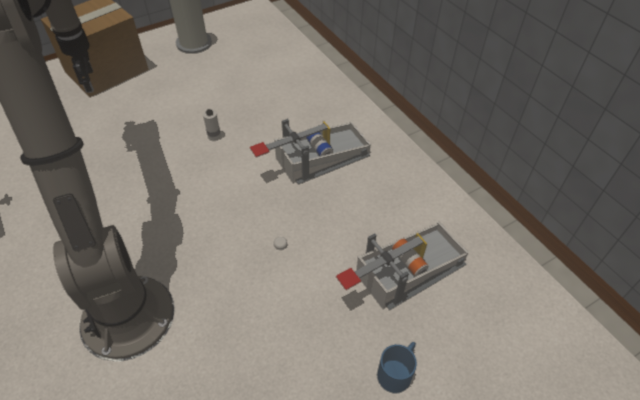

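The scene view shows the blue rack's paddle at about (382,170), and the side view shows it at (261,150). The networks' "paddle" points cover the whole lever, so I'll take the red blobs by colour and triangulate them.

```bash
cat > h.py <<'E'
from bench import r
import numpy as np,cv2
def red(im):
    h=cv2.cvtColor(im,cv2.COLOR_BGR2HSV)
    m=(((h[...,0]<6)|(h[...,0]>172))&(h[...,1]>150)&(h[...,2]>80)).astype(np.uint8)
    n,l,s,c=cv2.connectedComponentsWithStats(m)
    return [(s[i,4],c[i]) for i in range(1,n) if s[i,4]>40]
def ray(c,uv):
    i=r.camera_info(c);K,P=np.array(i['K']),np.array(i['pose'])
    d=P[:3,:3]@np.linalg.inv(K)@np.array([*uv,1.]);return P[:3,3],d/np.linalg.norm(d)
def atz(c,uv,z):
    o,d=ray(c,uv);return o+d*(z-o[2])/d[2]
def tri(a,b):
    (o,d),(p,e)=a,b
    t=np.linalg.lstsq(np.c_[d,-e],p-o,rcond=None)[0]
    x,y=o+t[0]*d,p+t[1]*e
    return (x+y)/2,np.linalg.norm(x-y)
def proj(c,X):
    i=r.camera_info(c);K,P=np.array(i['K']),np.array(i['pose'])
    q=K@(P[:3,:3].T@(np.array(X)-P[:3,3]));return q[:2]/q[2]
E
python3 - <<'E'
from h import *
ims={c:cv2.imread(f'pics/{c}0.png') for c in ['scene','side']}
for c in ims:
    for a,xy in red(ims[c]): print(c,a,xy,atz(c,xy,.131))
for c,b in [('scene',(340,140,460,300)),('side',(230,100,390,200))]:
    x0,y0,x1,y1=b
    cv2.imwrite(f'pics/z_{c}.png',cv2.resize(ims[c][y0:y1,x0:x1],None,fx=4 if c=='side' else 3.7,fy=4 if c=='side' else 3.7,interpolation=cv2.INTER_CUBIC))
E
```

```text
scene 72 [380.52777778 169.19444444] [0.50415406 0.23400365 0.131     ]
scene 75 [220.02666667 194.66666667] [ 0.48881258 -0.2572989   0.131     ]
side 119 [259.27731092 148.75630252] [0.50562175 0.23538703 0.131     ]
side 241 [348.13692946 278.19087137] [ 0.49014031 -0.25704675  0.131     ]
```

Run:
```python
from h import *
im=r.capture('wrist');cv2.imwrite('pics/w0.png',im)
i=r.camera_info('wrist');print(i['pose'])
```

```text
[[ 2.48078361e-01  9.16682945e-01  3.13288214e-01  8.12911620e-02]
 [ 9.68739801e-01 -2.34937659e-01 -7.96711660e-02  6.49449508e-01]
 [ 5.70000368e-04  3.23259454e-01 -9.46310203e-01  3.73104119e-01]
 [ 0.00000000e+00  0.00000000e+00  0.00000000e+00  1.00000000e+00]]
```

View pics/z_scene.png

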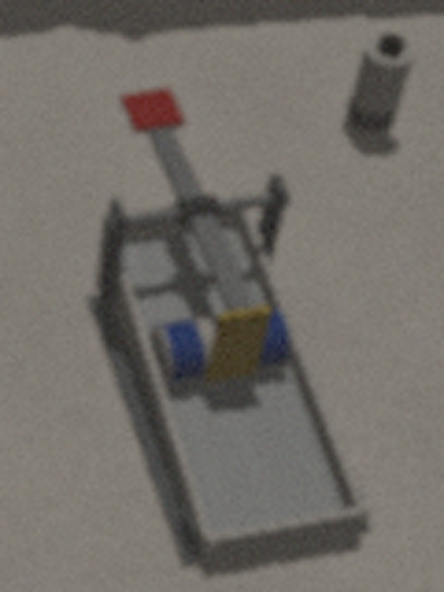

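View pics/z_side.png

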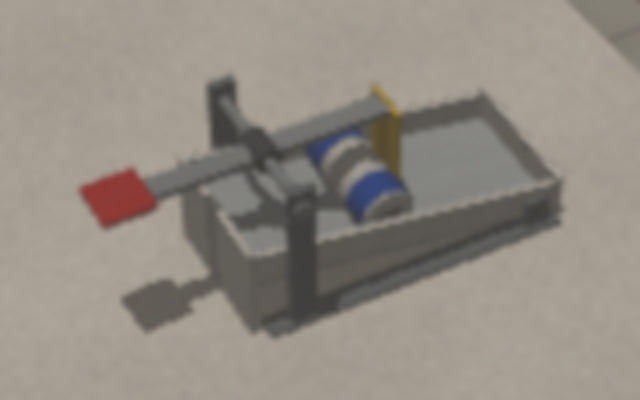

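Both views agree on the paddle to about 2 mm. Next: the rack's axis, the spare's position, and the move in tool axes.

Run:
```python
from h import *
s=(340+153/3.7,140+109/3.7); d=(230+118/4,100+198/4)
print(tri(ray('scene',s),ray('side',d)),atz('scene',s,.133),atz('side',d,.133))
e=(340+284/3.7,140+528/3.7); E1=atz('scene',e,.042); e2=(230+520/4,100+138/4); E2=atz('side',e2,.042)
p=(atz('scene',s,.133)+atz('side',d,.133))/2
for E in (E1,E2): v=(E-p)[:2];print(E,np.linalg.norm(v),np.degrees(np.arctan2(v[1],v[0])))
print('spare',atz('scene',(441,173),.0),'cap',atz('scene',(302,195),.0))
st=r.read_state();R=np.array(st['tool_rot']);print(p,R.T@(p-st['tool_pos'])*1000,st['clock'])
```

```text
(array([0.50540811, 0.23549402, 0.12940511]), np.float64(0.002502605304178171)) [0.50801073 0.23504265 0.133     ] [0.50403379 0.23049716 0.133     ]
[0.8557637  0.21387208 0.042     ] 0.3502516227546695 -3.0928957562250634
[0.84782012 0.20975799 0.042     ] 0.3425716375292749 -3.851688432881519
spare [0.44443697 0.49962915 0.        ] cap [ 0.42514087 -0.00550326  0.        ]
[0.50602226 0.23276991 0.133     ] [-299.00426347   98.31940341 -432.42455291] 1.15
```

View pics/w0.png

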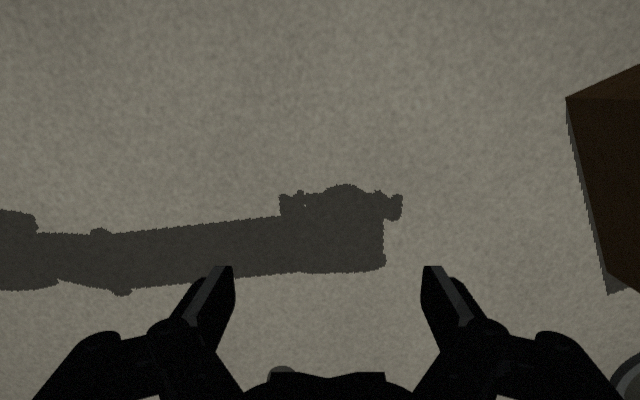

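>>> send_rows:
  targets:
    - [[-26,-2,-38,0,0,0],[-26,-2,-38,0,0,0],[-26,-2,-38,0,0,0],[-26,0,-38,0,0,0],[-26,0,-38,0,0,0]]
  grip: 0
  grip_force: 40

```text
clock: 1.65
tool_pos: [0.3103, 0.4589, 0.236]
tool_rot: [[0.231, -0.004, -0.973], [0.973, 0.005, 0.231], [0.004, -1.0, 0.005]]
contact_force: [0.3, 0.0, 0.1]
opening: 0.0125
```

>>> send_rows:
  targets:
    - [[-26,0,-38,0,0,0],[-26,0,-38,0,0,0],[-26,0,-38,0,0,0],[-26,0,-38,0,0,0],[-26,0,-38,0,0,0]]

```text
clock: 2.15
tool_pos: [0.4707, 0.281, 0.2363]
tool_rot: [[0.23, -0.001, -0.973], [0.973, 0.009, 0.23], [0.008, -1.0, 0.003]]
contact_force: [0.4, 0.5, 0.2]
opening: -0.0
```

```bash
cat > go.py <<'E'
from h import *
st=r.read_state();R=np.array(st['tool_rot']);p=np.array([.506,.234,.133])
print(st['clock'],st['tool_pos'],'togo',(R.T@(p-st['tool_pos'])*1000).round(1),st['contact_force'],st['opening'],R.round(3).tolist())
E
python3 go.py
```

```text
2.15 [0.47069549 0.28103074 0.23632508] togo [-38.5 102.9 -45.5] [0.36809096 0.52380635 0.23716648] -4.2884247492059254e-05 [[0.23, -0.001, -0.973], [0.973, 0.009, 0.23], [0.008, -1.0, 0.003]]
```

>>> send_rows:
  targets:
    - [[-26,0,-30,0,0,0],[-12,10,-14,0,0,0],[0,20,0,0,0,0],[0,20,0,0,0,0],[0,0,0,0,0,0]]

```text
clock: 2.65
tool_pos: [0.5134, 0.2219, 0.1869]
tool_rot: [[0.247, 0.007, -0.969], [0.969, 0.007, 0.247], [0.009, -1.0, -0.005]]
contact_force: [-0.3, 0.3, -0.3]
opening: 0.0002
```

```bash
python3 go.py
python3 - <<'E'
from h import *
for c in ['scene','side','wrist']:
    im=r.capture(c)
    if c=='scene': im=cv2.resize(im[120:300,320:480],None,fx=3,fy=3)
    if c=='side': im=cv2.resize(im[40:200,200:390],None,fx=3.5,fy=3.5)
    cv2.imwrite(f'pics/b_{c}.png',im)
E
```

```text
2.65 [0.51344677 0.22191629 0.18687707] togo [ 9.4 53.9 10.5] [-0.33686986  0.29914966 -0.26869611] 0.00016873449201091926 [[0.247, 0.007, -0.969], [0.969, 0.007, 0.247], [0.009, -1.0, -0.005]]
```

View pics/b_side.png

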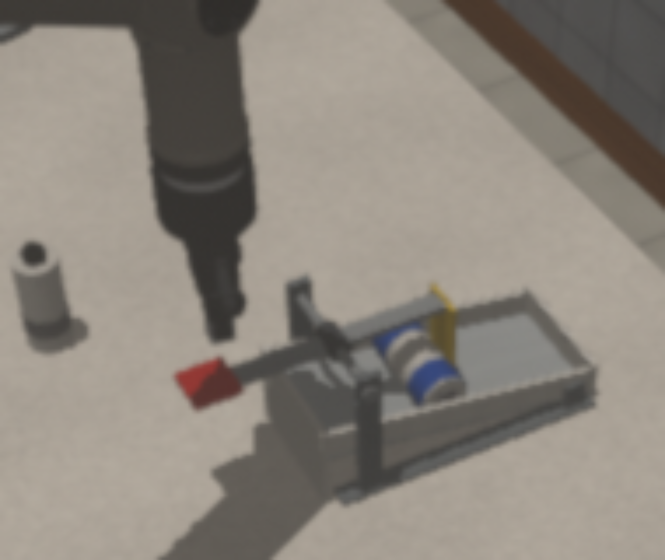

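View pics/b_wrist.png

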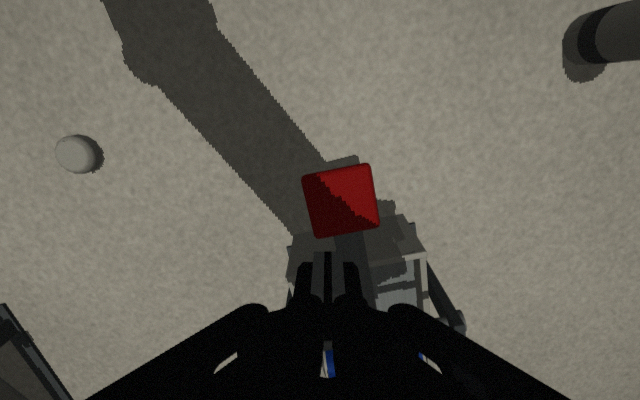

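View pics/b_scene.png

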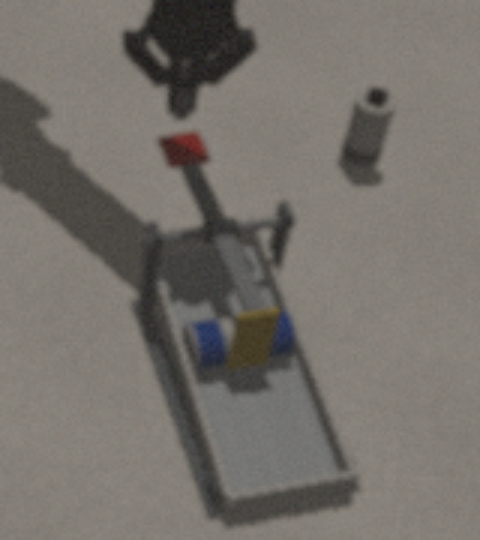

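The wrist view shows the paddle centred at about (340,200), ahead of the shut fingers. I'll check its position with that camera too.

```bash
python3 go.py
python3 - <<'E'
from h import *
print(atz('wrist',(340,200),.133),atz('wrist',(341,199),.133))
E
```

```text
2.8 [0.51528299 0.22382989 0.19005335] togo [ 6.8 57.  12. ] [ 0.01747499 -0.51964376  0.34627887] 0.00022869175029919167 [[0.246, 0.012, -0.969], [0.969, 0.011, 0.246], [0.013, -1.0, -0.009]]
[0.50294758 0.23541176 0.133     ] [0.50244943 0.23618898 0.133     ]
```

Three estimates agree within about 3 mm. Centre over the paddle, then go down.

>>> send_rows:
  targets:
    - [[7,10,12,0,0,0],[0,15,0,0,0,0],[0,12,0,0,0,0],[0,0,0,0,0,0]]

```text
clock: 3.2
tool_pos: [0.5048, 0.2396, 0.1543]
tool_rot: [[0.241, 0.016, -0.97], [0.97, 0.016, 0.242], [0.02, -1.0, -0.012]]
contact_force: [-0.2, 0.7, -0.7]
opening: 0.0
```

```bash
python3 go.py
```

```text
3.2 [0.50479088 0.23964326 0.15432332] togo [-5.6 21.2 -2.3] [-0.16890107  0.66419633 -0.69206548] 3.440558188346299e-05 [[0.241, 0.016, -0.97], [0.97, 0.016, 0.242], [0.02, -1.0, -0.012]]
```

>>> send_rows:
  targets:
    - [[-5,6,-1,0.012,0,0.02],[0,8,0,0,0,0],[0,8,-1,0,0,0],[0,8,-1,0,0,0],[0,0,0,0,0,0]]

```text
clock: 3.7
tool_pos: [0.5067, 0.2355, 0.1232]
tool_rot: [[0.24, -0.001, -0.971], [0.971, 0.0, 0.24], [0.0, -1.0, 0.001]]
contact_force: [-1.1, 0.0, 2.4]
opening: -0.0001
```

```bash
python3 go.py
```

```text
3.7 [0.5066926  0.23553055 0.12317953] togo [-1.7 -9.8  0.3] [-1.12714749  0.00971418  2.44556937] -0.00014247656072699383 [[0.24, -0.001, -0.971], [0.971, 0.0, 0.24], [0.0, -1.0, 0.001]]
```

Contact is made with 2.4 N upward, as expected. Pressing on in the direction of the swing.

>>> send_rows:
  targets:
    - [[0,9,-1,0,0,0],[0,9,-2,0,0,0],[0,9,-2,0,0,0],[0,7,-2,0,0,0],[0,0,0,0,0,0]]

```text
clock: 4.2
tool_pos: [0.5139, 0.2355, 0.0895]
tool_rot: [[0.24, -0.002, -0.971], [0.971, 0.004, 0.24], [0.003, -1.0, 0.003]]
contact_force: [-6.0, -1.3, 12.8]
opening: 0.0001
```

```bash
cat > see.py <<'E'
from h import *
import sys
n=sys.argv[1]
for c in ['scene','side']:
    im=r.capture(c)
    if c=='scene': im=im[120:300,320:480]
    if c=='side': im=im[40:200,200:390]
    cv2.imwrite(f'pics/{n}_{c}.png',cv2.resize(im,None,fx=3,fy=3))
E
python3 go.py; python3 see.py p1
```

```text
4.2 [0.51387643 0.23549568 0.08950291] togo [ -3.2 -43.5   7.4] [-6.02594803 -1.28003049 12.81303852] 0.00011210891701026242 [[0.24, -0.002, -0.971], [0.971, 0.004, 0.24], [0.003, -1.0, 0.003]]
```

View pics/p1_scene.png

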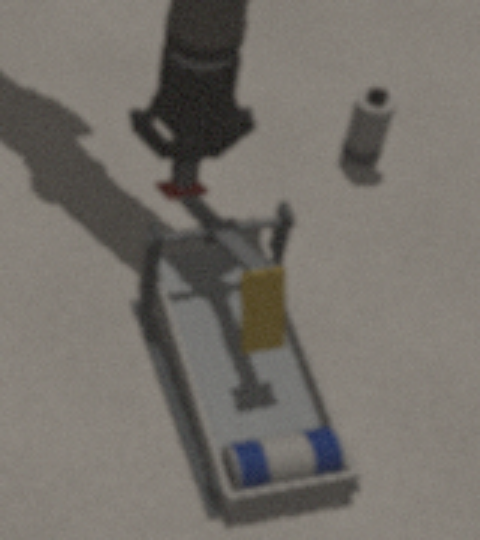

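View pics/p1_side.png

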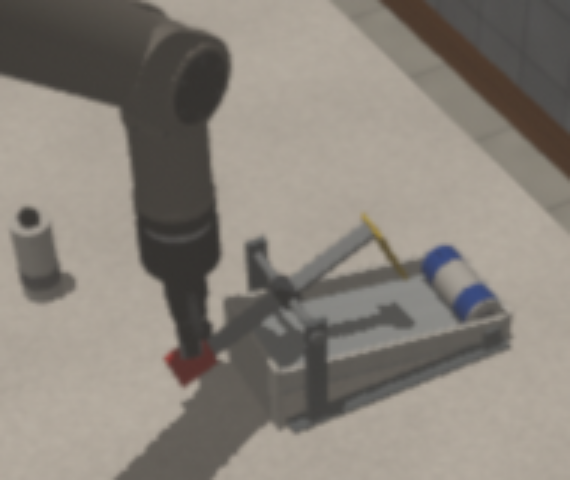

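The gate is up and the cartridge is already at the tray's end stop, with the lever at its own stop. I'll hold briefly so it settles, then let the paddle up along the same arc.

>>> send_rows:
  targets:
    - [[0,-1,0,0,0,0],[0,0,0,0,0,0],[0,0,0,0,0,0],[0,0,0,0,0,0],[0,0,0,0,0,0]]

```text
clock: 4.8
tool_pos: [0.5137, 0.2354, 0.09]
tool_rot: [[0.24, -0.003, -0.971], [0.971, 0.004, 0.24], [0.003, -1.0, 0.004]]
contact_force: [-2.8, 0.2, 4.4]
opening: 0.0002
```

```bash
python3 go.py; python3 see.py p2
```

```text
4.8 [0.51366925 0.2354211  0.09001493] togo [ -3.1 -43.    7.3] [-2.79824696  0.2341698   4.40103944] 0.00023572876215598114 [[0.24, -0.003, -0.971], [0.971, 0.004, 0.24], [0.003, -1.0, 0.004]]
```

View pics/p2_scene.png

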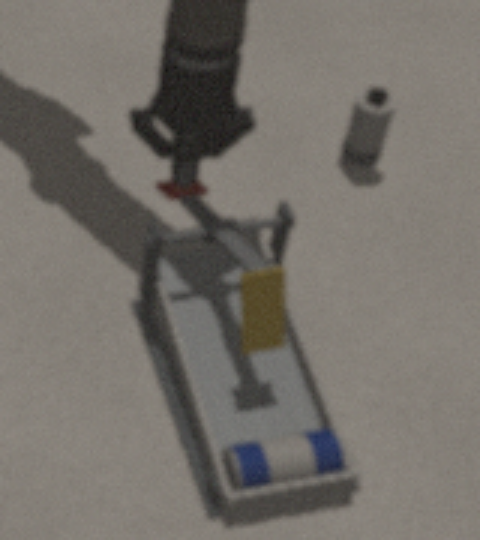

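The cartridge rests unchanged in the tray. Releasing.

>>> send_rows:
  targets:
    - [[0,-9,2,0,0,0],[0,-9,2,0,0,0],[0,-9,2,0,0,0],[0,-9,1,0,0,0],[0,-9,1,0,0,0]]

```text
clock: 5.4
tool_pos: [0.5074, 0.2357, 0.1382]
tool_rot: [[0.242, 0.0, -0.97], [0.97, 0.002, 0.242], [0.002, -1.0, 0.0]]
contact_force: [-0.2, -0.3, 0.5]
opening: -0.0003
```

>>> send_rows:
  targets:
    - [[0,-9,0,0,0,0],[0,-15,0,0,0,0],[0,-25,0,0,0,0],[0,-25,10,0,0,0],[0,-15,25,0,0,0]]

```text
clock: 5.9
tool_pos: [0.4739, 0.2415, 0.2302]
tool_rot: [[0.247, -0.001, -0.969], [0.969, -0.002, 0.247], [-0.002, -1.0, 0.0]]
contact_force: [-1.5, 1.2, 0.3]
opening: -0.0
```

>>> send_rows:
  targets:
    - [[0,-10,30,0,0,0],[0,0,30,0,0,0],[0,0,15,0,0,0],[0,0,0,0,0,0],[0,0,0,0,0,0]]

```text
clock: 6.4
tool_pos: [0.3978, 0.2615, 0.2444]
tool_rot: [[0.245, 0.003, -0.97], [0.97, 0.002, 0.245], [0.003, -1.0, -0.003]]
contact_force: [0.1, 0.2, 0.0]
opening: 0.0001
```

```bash
python3 go.py; python3 see.py p3
python3 - <<'E'
from h import *
im=r.capture('scene');cv2.imwrite('pics/end.png',im)
for a,xy in red(im): print(a,xy,atz('scene',xy,.131))
E
```

```text
6.4 [0.39784585 0.26154102 0.24441376] togo [  -0.6  111.7 -111.3] [0.05349392 0.24610283 0.00234016] 0.00012580159052461335 [[0.245, 0.003, -0.97], [0.97, 0.002, 0.245], [0.003, -1.0, -0.003]]
75 [220.22666667 194.54666667] [ 0.48846283 -0.25670106  0.131     ]
```

View pics/p3_side.png

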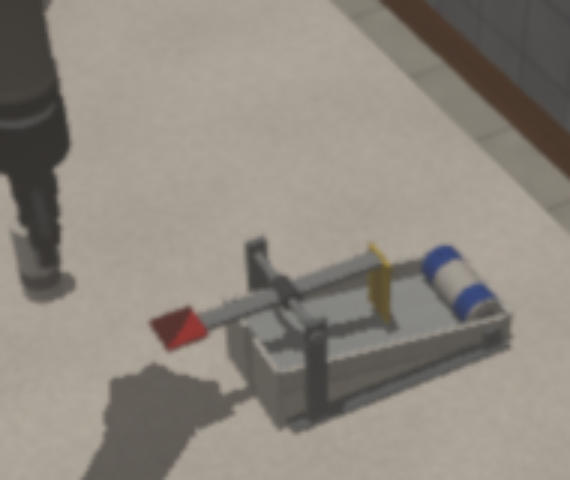

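View pics/end.png

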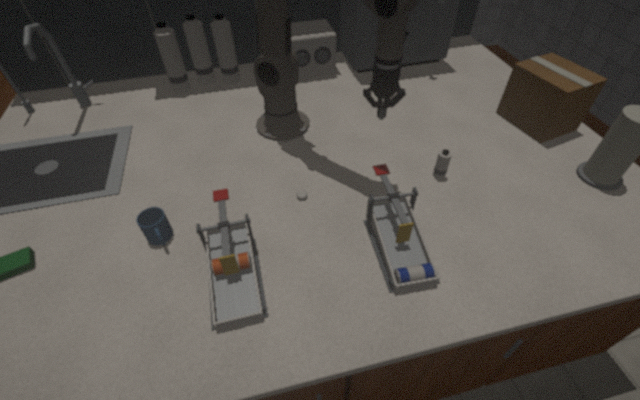

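The gate is shut again (yellow plate at (403,230), as before), the blue paddle is back at (382,170), and the cartridge is in the tray at (415,273). The orange rack, spare, mug and cap look unmoved.

```bash
python3 -c "
from bench import r
r.job_done();s=r.read_state();print(s['clock'],s['contact_force'])"
```

```text
the job is handed in; nothing more can be done
the job is handed in; nothing more can be done
```

The blue cartridge is in its tray, the gate is shut again, and the arm is clear. I handed the job in at about 6.6 s on the robot's clock.

- **Press:** I pressed the blue rack's paddle with the shut fingertips down to the lever's stop. The highest upward force I read was about 13 N. I held it until two pictures, about 0.6 s apart, showed the cartridge lying still against the end stop.
- **Release:** I let the paddle up along its swing and pulled back about 11 cm towards the robot and up.
- **Last checks:** The final pictures show the gate down and the blue paddle back at its starting place. The orange rack, spare, mug and cap look unmoved, and the contact force was about 0 N.
- **Where checks disagreed:** The three camera estimates of the paddle centre differed by about 3–5 mm. In the last check the colour search missed the blue paddle, which was in the arm's shadow, so I confirmed it by eye. I judged the bystanders by eye too, without measuring them again.

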